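# Cull the over-long pillar and latch the kit stand's keeper bar

## Task

One of the three hex pillars in the sloping kit stand is too long for the keeper bar to close over. Take that one out and put it in the grey reject tray, leaving the two good ones seated; then swing the hinged keeper bar over them and press its free end down until it snaps under the sprung ball and is fully home, without ramming it, and let go. Leave the oil bottle, the loupe and the round tin where they are.

Things in the scene. Friction and masses are not known exactly. Their poses are not given: they have to be found in the camera images.
- stand: Fixed aluminium kit stand, 205 mm wide (y). Origin on the worktop under the middle pocket; x to its back, y to its left, z up. Its face slopes 35 degrees, rising towards +x, from 30 mm downhill to 90 mm uphill of the row of pockets, 50 mm above the worktop at the row. Square to the face = (-0.574, 0, 0.819), uphill = (0.819, 0, 0.574) in its frame. Pockets at y = -40, 0, +40 mm, bored square into the face
- pocket0 (a point): mouth of the pocket at the stand's y = -40 mm (13.5 mm square hole), on the face
- pocket1 (a point): mouth of the middle pocket, on the face
- pocket2 (a point): mouth of the pocket at the stand's y = +40 mm, on the face
- guard_top (a point): middle of the top edge of the clear guard: an 8 to 10 mm aluminium frame with a clear sheet that stands square on the face 77 mm uphill of the row, 135 mm tall, from the stand's y = -98 to +102 mm. It leans out over the row, so a gripper held upright strikes it; come in tilted about 35 degrees, square to the face
- latch (a point): centre of the fork that the bar drops into when shut, at the stand's y = +74 mm, 34 mm off the face: two cheeks 49 mm tall (off the face) and 16 mm long in y, starting 8 mm downhill and 10 mm uphill of the row's line. In the uphill cheek sits the sprung ball of the detent
- pillar_a: good steel hex pillar, 50 g: hexagon 14 mm across flats, 26 mm long above its shoulder, with a 12 mm round spigot 18 mm long below it that stands in a pocket. Origin at the centre of the shoulder (which rests on the stand's face), z along the pillar to its top. May stand in any pocket
- pillar_b: the other good pillar, the same as pillar_a; may stand in any pocket
- pillar_long: the over-long steel hex pillar, about 70 g: like the good ones but 42 mm above its shoulder, so it stands 16 mm prouder and stops the keeper bar. Same 18 mm spigot; origin at the centre of the shoulder, z to its top. Stands loosely (may lean 5 degrees) in any pocket; draw it out square to the face by more than 18 mm
- pillar_long_mid (a point): point on the axis of the over-long pillar half-way up its hexagon, 21 mm above its shoulder
- reject_tray: fixed grey plastic tray, open at the top, 85 (its x) by 115 (its y) by 20 mm high, walls 4 mm; origin at the centre of its underside
- keeper (a joint): angle of the keeper bar, rad: 0 = fully home, parallel to the face; grows as its free end lifts, in the plane through the row of pockets square to the face; stop at 2.4. Starts open past square, leaning out over the stand's -y end. Hinge friction (0.07 N m) holds it where it is left. At home it sits on a stiff sprung pad: pressing the tab with over about 35 N drives it below -0.02, which is ramming it
- keeper_hinge (a point): hinge axis of the keeper bar (it runs uphill), at the stand's y = -90 mm, 34 mm off the face (square to it)
- keeper_tab (a point): dark finger tab of the steel keeper bar (12 mm wide uphill, 8 thick, 205 long), 190 mm from the hinge axis. Shut, it is at the stand's y = +100 mm, 34 mm off the face plane, overhanging the block's end. In the last 18 mm of the tab the bar's edge meets the sprung ball: passing it takes roughly 6 to 9 N at the tab; then it snaps under it onto a stiff sprung pad (see keeper)
- oil_bottle: small brown bottle, 22 mm across, 52 mm tall, stands loose; leave alone; origin under its centre
- loupe: black eye loupe, 37 mm across, 30 mm tall, loose; leave alone; origin under its centre
- round_tin: flat round tin, 66 mm across, 25 mm tall, loose; leave alone; origin under its centre

How it is judged (in metres and radians):
On the way, in this order (a step that is already met when the one before it is completed fails the run):
1. the over-long pillar lies in the reject tray, released (x of pillar_long_mid in the frame of reject_tray between -0.04 and 0.04 m and y of pillar_long_mid in the frame of reject_tray between -0.055 and 0.055 m and z of pillar_long_mid in the frame of reject_tray below 0.055 m and contact force between pillar_long and the fingers below 0.1 N and linear speed of pillar_long below 0.03 m/s and (distance between pillar_a and pocket0 below 0.006 m or distance between pillar_a and pocket1 below 0.006 m or distance between pillar_a and pocket2 below 0.006 m) and (distance between pillar_b and pocket0 below 0.006 m or distance between pillar_b and pocket1 below 0.006 m or distance between pillar_b and pocket2 below 0.006 m)), for 0.2 s.
2. the keeper bar is snapped fully home (value of joint keeper below 0.02 rad and (distance between pillar_a and pocket0 below 0.006 m or distance between pillar_a and pocket1 below 0.006 m or distance between pillar_a and pocket2 below 0.006 m) and (distance between pillar_b and pocket0 below 0.006 m or distance between pillar_b and pocket1 below 0.006 m or distance between pillar_b and pocket2 below 0.006 m)), for 0.2 s.
At the end, for the whole second after the job is handed in: Keeper bar latched (under 0.02 rad) and untouched; both good pillars seated (shoulder within 6 mm of a pocket mouth); the over-long pillar at rest in the tray, its mid-point within 40 mm (tray x) and 55 mm (tray y) of its centre and under 55 mm above its underside (all of step 2 and x of pillar_long_mid in the frame of reject_tray between -0.04 and 0.04 m and y of pillar_long_mid in the frame of reject_tray between -0.055 and 0.055 m and z of pillar_long_mid in the frame of reject_tray below 0.055 m and contact force between each of pillar_long, keeper and the fingers below 0.1 N and linear speed of pillar_long below 0.03 m/s).
It fails at once if the keeper bar is rammed: forced more than 0.02 rad (3 mm at the latch) below home into its sprung pad (value of joint keeper below -0.02 rad).
It fails at once if the oil bottle is moved more than 15 mm or tipped over (distance of oil_bottle from where it was at the start of the episode above 0.015 m or angle between oil_bottle's own z axis and vertical above 0.4 rad).
It fails at once if the loupe is moved more than 15 mm or tipped over (distance of loupe from where it was at the start of the episode above 0.015 m or angle between loupe's own z axis and vertical above 0.4 rad).
It fails at once if the round tin is moved more than 15 mm or tipped over (distance of round_tin from where it was at the start of the episode above 0.015 m or angle between round_tin's own z axis and vertical above 0.4 rad).
It also fails if it takes over 64 s, if anything falls off the work surface, if the arm or the gripper's body presses on something with over 40 N, if the wrist force passes 120 N, or if a joint passes its speed limit or range.

## Robot

A 6-joint arm with a two-finger parallel gripper is mounted at the origin on a cart in front of the work surface, level with it; the furniture and walls round the work are solid. World frame = base frame: x ahead of the robot, y to its left, z up, the work surface at z = 0. Lengths are in mm, angles in rad, forces in N, time in s.
With the tool pointing down it reaches from about 350 to 950 mm from the base axis. Payload 17.4 kg.
Tool frame: the origin (TCP) lies midway between the tips of the shut fingers; the grasp point (between the pads) lies 19 mm behind it; z points along the fingers, y is the line along which they close (so a half turn about z gives the same grasp; the last joint's range is limited). The gripper opens to 93 mm and grips with 3 to 60 N. Pads are 15 mm wide; open, the fingers measure 128 mm over their backs; the gripper's body (75 mm by 188 mm) begins 65 mm behind the grasp point.
Start: joints at [-1.334, 0.116, 1.442, -0, 1.584, -0.038], TCP at [183.155, -649.682, 218.646] pointing down, gripper open.
Joint ranges: [-2.83, 2.83], [-0.83, 2.19], [0.07, 2.5], [-1.14, 4.28], [0.01, 3], [-2.97, 2.97]. Speed limits (rad/s): [1.89, 1.89, 2.22, 3.14, 3.14, 3.14].

## Interface

Orientations are given as a rotation vector (axis times angle).
In Python, from station import arm gives the robot as it stands.
- The arm moves only by the shell command python3 -m pendant 'ROWS'. ROWS is JSON, a list of rows, each a list of 7 numbers: the shift along the tool's x, y, z in m, then the turn, a rotation vector about the tool's x, y, z in degrees, then the opening, from 0 (shut) to 1 (fully open). In form: [[tx, ty, tz, ax, ay, az, claw], ...]. A call has 1 to 20 rows; each row shifts and turns the commanded pose from where the row before left it, along the tool's axes as they then stand; what a row does not reach is not made up. A row lasts 1/12 s, in which the tool goes at most 41.7 mm and 7.16 degrees, less where a joint would pass 70% of its speed; a pose out of reach is approached as far as the arm can. A call with a gripper value outside its range is refused whole. The fingers move at their own pace and stop on an object; the grip force is fixed at half the most. Time passes only in rows, so rows that do not move let the fingers close. It gives the time, the measured TCP pose, the force, the opening and the grip force at its end, in the units of the state.
- arm.state(): the state, without advancing time (a new reading comes with each control period).
- arm.snapshot(name): name is "side" or "top" or "wrist"; returns the picture (420x560x3 uint8, blue, green, red); there is no depth.
- arm.calibration(name): a dict with "vertical_fov" (degrees; the focal length in pixels is half the picture's height over the tangent of half this angle, whatever the lens; pixels are square), "cx", "cy" (the principal point, pixels), "position" and "attitude" of the camera in the world. Camera axes: x right, y up, looking along -z (the intrinsics and any distortion apply to the point x, -y, -z); pixel columns grow to the right and rows downward; lengths in mm; the calibration is good to about 2 mm. A picture is of the moment at which its call begins: read the wrist's pose just before it. calibration takes no time and is no camera call; for the wrist camera it gives the pose at the moment of the call.
- arm.job_done(): hands the job in; it is judged then, once.
The state is a dict: "clock": time; "qpos": joint angles; "joint_velocities": joint speeds; "effort": joint torques, N m; "eef_pos": TCP position; "tool_rot": TCP orientation; "ft_force": force on the tool from outside, world axes, zero at the start; "ft_torque": the same for the moment, N m; "grip_width": opening from 0.0 (shut) to 1.0 (fully open); "grasp_force": force on a finger pad.
Only numpy, scipy, OpenCV 4.12 (cv2) and the standard library are available. Lean on these libraries where they do the work, as an engineer would, in place of code of your own. Each camera call takes 0.05 s, during which the arm holds its last target. There are 200 camera calls.

## Working session

There is one attempt and no reset: what is moved stays moved. The work goes in short steps, Python scripts to look and compute and a shell command to move; the robot and the scene stay as the last step left them, time stands still between calls to the robot, and variables do not carry over. Pictures are saved under pics/ and viewed, at most 10 in all, crops included, and the job is handed in when it is done.

```bash
mkdir -p pics
python3 - <<'E'
from station import arm
import cv2
for n in("side","top"):
    cv2.imwrite(f"pics/{n}0.png",arm.snapshot(n)); print(n,arm.calibration(n))
s=arm.state();print(s)
E
```

```text
side {'vertical_fov': 51.83803962152952, 'cx': 274.9583573695314, 'cy': 208.19131805170497, 'position': array([-32.92236259, 283.99500729, 648.48063443]), 'attitude': array([ 0.60928968, -0.88966649, -1.79160832])}
top {'vertical_fov': 48.459226934459565, 'cx': 281.2870682697951, 'cy': 211.85608541029146, 'position': array([ 327.0767342 ,  157.82837889, 1009.29273426]), 'attitude': array([ 0.21297381, -0.32568427, -1.92841346])}
{'clock': 0.1, 'qpos': array([-1.33376383e+00,  1.16435674e-01,  1.44222655e+00, -1.05417928e-05,
        1.58400089e+00, -3.77653457e-02]), 'joint_velocities': array([ 2.74801824e-04, -5.27400351e-04, -1.51469283e-03, -1.97966260e-04,
        5.23969199e-05,  1.25093163e-03]), 'effort': array([ 1.35939637e-03, -7.22892237e+01, -6.23864365e+01,  7.81008136e-02,
        2.29028327e-02, -9.77294985e-05]), 'eef_pos': array([ 183.12783543, -649.48115318,  217.96314497]), 'tool_rot': array([-3.11093100e+00, -4.30148607e-01,  1.83668256e-04]), 'ft_force': array([-0.68215076, -0.60576765,  0.40596545]), 'ft_torque': array([-0.01524773,  0.01739891,  0.0268232 ]), 'grasp_force': 0.0, 'grip_width': 0.9998076989642446}
```

View pics/side0.png

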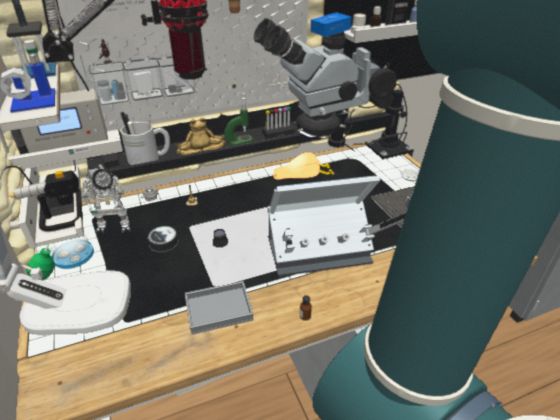

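View pics/top0.png

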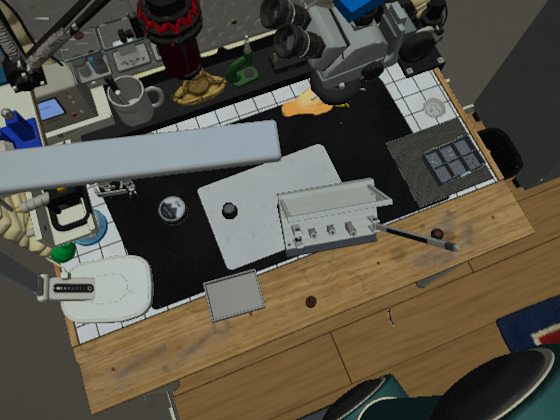

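The two views show the stand around (330,220), the tray at (235,295) in top and (220,307) in side, and the keeper leaning to the right in top (375,225)-(458,247). I need one enlarged crop of the stand.

Run:
```python
import cv2,numpy as np
a=cv2.imread("pics/side0.png")[170:280,260:420];b=cv2.imread("pics/top0.png")[170:265,270:470]
a=cv2.resize(a,None,fx=5,fy=5,interpolation=cv2.INTER_CUBIC)[:,:800]
b=cv2.resize(b,None,fx=4,fy=4,interpolation=cv2.INTER_CUBIC)
cv2.imwrite("pics/c1.png",a);cv2.imwrite("pics/c2.png",b)
```

```text
(no output)
```

View pics/c1.png

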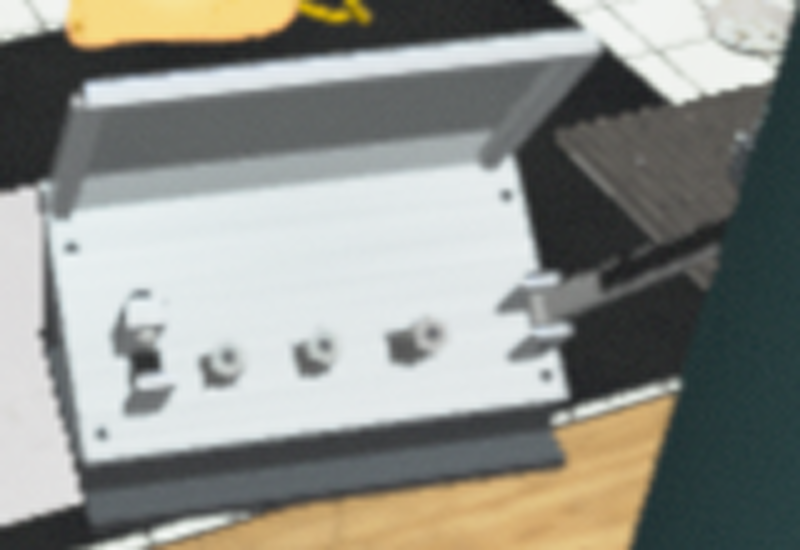

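View pics/c2.png

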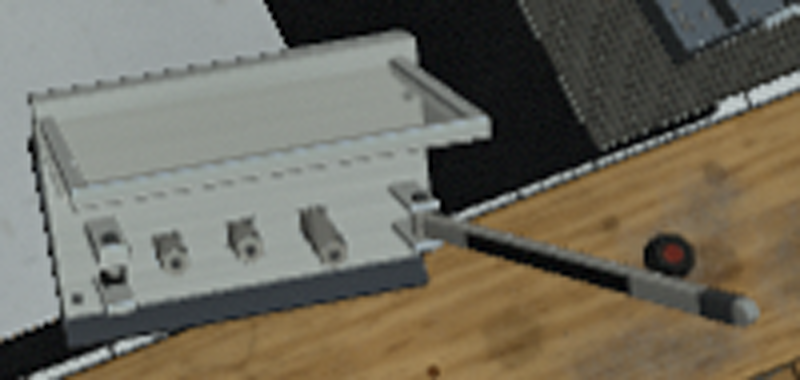

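The long pillar is the rightmost one, at pocket0, with its top at side crop (432,333) and top crop (333,252). The good ones are left and middle. The bar leans out right, with its tip at top crop (740,305). Next I'll fit the stand pose.

```bash
cat > h.py <<'E'
from station import arm
import numpy as np
from scipy.spatial.transform import Rotation as R
from scipy.optimize import least_squares
N=np.array([-.5736,0,.8192]);U=np.array([.8192,0,.5736]);Y=np.array([0,1.,0]);O=np.array([0,0,50.])
def face(u,y,n): return O+u*U+y*Y+n*N
def proj(c,P):
    f=210/np.tan(np.radians(c['vertical_fov']/2));p=R.from_rotvec(c['attitude']).inv().apply(np.atleast_2d(P)-c['position'])
    return np.c_[c['cx']+f*p[:,0]/-p[:,2],c['cy']-f*p[:,1]/-p[:,2]]
def ray(c,uv):
    f=210/np.tan(np.radians(c['vertical_fov']/2))
    return c['position'],R.from_rotvec(c['attitude']).apply([(uv[0]-c['cx'])/f,-(uv[1]-c['cy'])/f,-1])
def onplane(c,uv,p0,n):
    o,d=ray(c,uv);return o+d*np.dot(np.asarray(p0)-o,n)/np.dot(d,n)
def world(p,P): return R.from_euler('z',p[2]).apply(P)+[p[0],p[1],0]
E
python3 - <<'E'
from h import *
cs,ct=arm.calibration("side"),arm.calibration("top")
S=np.array([[432,333],[323,345],[228,360],[603,42],[82,92],[570,397],[85,463]])/5-.4+[260,170]
T=np.array([[333,252],[247,250],[176,258],[490,128],[78,197],[425,262],[68,322]])/4-.375+[270,170]
def pts(y0): return np.array([face(0,-40,42),face(0,0,26),face(0,40,26),face(77,-98,135),face(77,102,135),face(-30,y0-102.5,0),face(-30,y0+102.5,0)])
def res(p):
    W=world(p,pts(p[3]));return np.r_[proj(cs,W)-S,proj(ct,W)-T].ravel()
c0=onplane(ct,T[1],[0,0,70],[0,0,1]);print(c0)
for y in(-1.3,-1,-.5,0):
    r=least_squares(res,[c0[0],c0[1],y,0],loss='soft_l1');print(r.cost,r.x)
best=min((least_squares(res,[c0[0],c0[1],y,0],loss='soft_l1') for y in(-1.3,-.7,0)),key=lambda r:r.cost)
p=best.x;print(res(p).reshape(-1,2).round(1).tolist())
np.save("p.npy",p)
n=world([0,0,p[2]],U);tab=onplane(ct,[740/4-.4+270,305/4-.4+170],world(p,face(0,-90,34)),n)
print("hinge",world(p,face(0,-90,34)),"tip",tab)
l=R.from_euler('z',-p[2]).apply(tab-world(p,face(0,-90,34)));print("local",l[1],l@N,l@U,np.arctan2(l@N,l[1]))
print("tray",onplane(cs,[219,306],[0,0,10],[0,0,1]),onplane(ct,[234.5,295],[0,0,10],[0,0,1]))
for q in([205,291],[264,272],[265,302],[211,321],[310,302],[437,234]):print(q,onplane(ct,q,[0,0,20],[0,0,1]))
print("pill",world(p,face(0,-40,21)))
E
```

```text
[544.3568675  -47.49295021  70.        ]
14.939154063409383 [ 5.58733697e+02 -5.39868624e+01 -2.09868330e-01 -1.98777418e+00]
14.93915406338925 [ 5.58733699e+02 -5.39868587e+01 -2.09868245e-01 -1.98778617e+00]
14.93915406335456 [ 5.58733699e+02 -5.39868634e+01 -2.09868192e-01 -1.98776770e+00]
14.939154063363945 [ 5.58733700e+02 -5.39868598e+01 -2.09868182e-01 -1.98778013e+00]
[[-0.5, -1.0], [0.3, 0.9], [-0.0, 0.2], [-0.3, 1.3], [-1.6, 2.0], [-0.6, 1.7], [-0.2, 0.4], [0.6, -1.9], [1.6, -0.7], [0.6, 0.4], [1.0, 0.3], [-3.2, 0.3], [2.9, -2.1], [-0.4, -1.9]]
hinge [ 520.90942598 -137.94916048   77.8528    ] tip [ 407.80815415 -207.29365653  215.20453461]
local -91.38546414224358 167.68339716055206 1.2327037841290518e-13 2.0697835255225656
tray [509.64271591 184.85564255  10.        ] [506.41111808 187.78518036  10.        ]
[205, 291] [535.58714214 242.61195185  20.        ]
[264, 272] [527.54316083 111.96872246  20.        ]
[265, 302] [467.17118582 132.91967365  20.        ]
[211, 321] [472.04747419 250.98645235  20.        ]
[310, 302] [432.23873739  44.98963797  20.        ]
[437, 234] [ 465.91487809 -273.84191978   20.        ]
pill [538.61916053 -90.59972365  67.2032    ]
```

```bash
cat >> h.py <<'E'
np.set_printoptions(suppress=True,precision=4)
def pose():
    s=arm.state();return np.array(s['eef_pos']),R.from_rotvec(s['tool_rot']),s
def Rt(p):  # tool square to face, closing along stand y
    z=-N;y=Y;x=np.cross(y,z);return R.from_euler('z',p[2])*R.from_matrix(np.c_[x,y,z])
def rel(target,Rw=None):
    P,Rc,s=pose()
    if Rw is not None:
        rv=(Rc.inv()*Rw).as_rotvec(degrees=True);print("turn",rv,np.linalg.norm(rv));Ru=Rw
    else: Ru=Rc
    print("shift mm (tool axes, after turn)",Ru.inv().apply(target-P))
def where(p):
    P,Rc,s=pose();l=R.from_euler('z',-p[2]).apply(P-[p[0],p[1],0])-O
    print("clock",s['clock'],"TCP",P,"local u,y,n",[round(float(v),1) for v in(l@U,l[1],l@N)],"F",s['ft_force'],"grip",round(s['grip_width'],3),s['grasp_force'],"tiltdeg",np.degrees((Rt(p).inv()*Rc).as_rotvec()))
E
python3 - <<'E'
from h import *
p=np.load("p.npy");where(p)
for Rw in(Rt(p),Rt(p)*R.from_euler('z',180,degrees=True)): rel(world(p,face(0,-105,260)),Rw)
rel(world(p,face(0,-105,260)))
E
```

```text
clock 0.1 TCP [ 183.1278 -649.4812  217.9631] local u,y,n [-103.0, -660.7, 277.2] F [-0.6822 -0.6058  0.406 ] grip 1.0 0.0 tiltdeg [ 46.0636  11.4609 146.0375]
turn [ -46.0636  -11.4609 -146.0375] 153.55836417736637
shift mm (tool axes, after turn) [-102.966   555.6785   17.1265]
turn [-8.5381 34.3163 26.8755] 44.416276159849694
shift mm (tool axes, after turn) [ 102.966  -555.6785   17.1265]
shift mm (tool axes, after turn) [ 342.2223 -447.855   -44.5394]
```

```bash
python3 -m pendant '[[0,0,-0.035,0,0,0,0],[0,0,-0.035,0,0,0,0],[0,0,-0.035,0,0,0,0],[0,0,-0.035,0,0,0,0],[0,0,0,-1.22,4.9,3.84,0],[0,0,0,-1.22,4.9,3.84,0],[0,0,0,-1.22,4.9,3.84,0],[0,0,0,-1.22,4.9,3.84,0],[0,0,0,-1.22,4.9,3.84,0],[0,0,0,-1.22,4.9,3.84,0],[0,0,0,-1.22,4.9,3.84,0],[0,0,0,0,0,0,0]]'
python3 - <<'E'
from h import *
p=np.load("p.npy");where(p);rel(world(p,face(0,-105,260)),Rt(p)*R.from_euler('z',180,degrees=True));print(arm.state()['qpos'])
E
```

```text
clock: 1.1
eef_pos: [181.7, -649.3, 357.0]
tool_rot: [2.919, -0.317, 0.927]
ft_force: [-0.1, -0.0, -0.8]
grip_width: 0.19
grasp_force: 0.0
clock 1.1 TCP [ 181.693  -649.3232  356.9592] local u,y,n [-24.4, -660.8, 391.8] F [-0.1295 -0.0198 -0.781 ] grip 0.19 0.0 tiltdeg [   0.3354    0.1048 -179.6426]
turn [ 0.0669 -0.214  -0.3571] 0.42158696223012226
shift mm (tool axes, after turn) [  24.4186 -555.8229  131.8099]
[-1.5941 -0.0291  1.4584  0.6021  1.579   0.2397]
```

```bash
python3 -m pendant '[[0.0015,-0.035,0.003,0,0,0,0],[0.0015,-0.035,0.003,0,0,0,0],[0.0015,-0.035,0.003,0,0,0,0],[0.0015,-0.035,0.003,0,0,0,0],[0.0015,-0.035,0.003,0,0,0,0],[0.0015,-0.035,0.003,0,0,0,0],[0.0015,-0.035,0.003,0,0,0,0],[0.0015,-0.035,0.003,0,0,0,0],[0.0015,-0.035,0.003,0,0,0,0],[0.0015,-0.035,0.003,0,0,0,0],[0.0015,-0.035,0.003,0,0,0,0],[0.0015,-0.035,0.003,0,0,0,0],[0.0015,-0.035,0.003,0,0,0,0],[0.0015,-0.035,0.003,0,0,0,0],[0.0015,-0.035,0.003,0,0,0,0],[0.0015,-0.035,0.003,0,0,0,0],[0,0,0,0,0,0,0],[0,0,0,0,0,0,0]]'
python3 - <<'E'
from h import *
import cv2
p=np.load("p.npy");where(p);rel(world(p,face(0,-115,250)),Rt(p)*R.from_euler('z',180,degrees=True));print(arm.state()['qpos'])
c=arm.calibration("wrist");im=arm.snapshot("wrist");cv2.imwrite("pics/w1.png",im);cv2.imwrite("pics/s1.png",arm.snapshot("side"))
print(proj(c,world(p,np.array([face(0,-40,42),face(0,0,26),face(0,40,26),face(0,-90,34)]))))
E
```

```text
clock: 2.6
eef_pos: [387.9, -165.5, 351.5]
tool_rot: [2.973, -0.287, 0.869]
ft_force: [-0.2, -0.6, -0.4]
grip_width: 0.009
grasp_force: 0.0
clock 2.6 TCP [ 387.898  -165.5116  351.5177] local u,y,n [55.1, -144.7, 329.5] F [-0.2424 -0.5521 -0.438 ] grip 0.009 0.0 tiltdeg [  3.9961   2.8104 179.5025]
turn [-1.7936  2.5504  0.431 ] 3.147632932594327
shift mm (tool axes, after turn) [-55.1031 -29.6681  79.4869]
[-0.6504 -0.8291  2.0134  0.2616  1.4515  1.1492]
[[219.3101 204.2412]
 [197.6261 201.0954]
 [173.9074 200.7324]
 [250.7922 203.2977]]
```

View pics/w1.png

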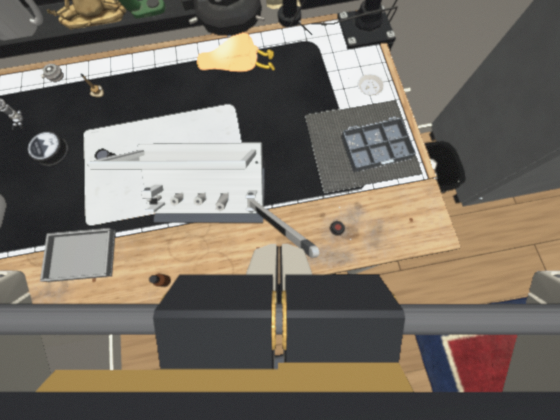

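The wrist view agrees with the fit: long pillar at (222,200), others at (200,198) and (177,198), bar tip at (312,248). The stand pose is good. Joint 2 is near its limit here, so I'll go down and forward.

```bash
python3 -m pendant '[[0,-0.005,0.025,0,0,0,0],[-0.01,-0.005,0.025,0,0,0,0],[-0.015,-0.005,0.02,0,0,0,0],[-0.015,-0.005,0.01,-0.6,0.85,0.14,0],[-0.015,-0.005,0,-0.6,0.85,0.14,0],[0,-0.005,0,-0.6,0.85,0.14,0],[0,0,0,0,0,0,0]]'
python3 - <<'E'
from h import *
p=np.load("p.npy");where(p);rel(world(p,face(0,-112,150)),Rt(p)*R.from_euler('z',180,degrees=True));print(arm.state()['qpos'])
E
```

```text
clock: 3.28
eef_pos: [422.8, -152.1, 258.4]
tool_rot: [2.938, -0.32, 0.888]
ft_force: [-0.1, 0.2, 0.3]
grip_width: 0.005
grasp_force: 0.0
clock 3.2833 TCP [ 422.8292 -152.1119  258.4398] local u,y,n [27.4, -124.3, 235.3] F [-0.1166  0.2178  0.2605] grip 0.005 0.0 tiltdeg [  -2.2033   -0.279  -179.5192]
turn [-0.1781  1.4063 -0.467 ] 1.492532361443115
shift mm (tool axes, after turn) [-27.4159 -12.2852  85.2521]
[-0.5178 -0.8291  2.1699  0.1814  1.2424  1.2607]
```

```bash
python3 -m pendant '[[0,-0.006,0.02,0,0,0,0],[0,-0.006,0.02,0,0,0,0],[-0.009,0,0.02,0,0.5,0,0],[-0.009,0,0.02,0,0.5,0,0],[-0.009,0,0.005,0,0.4,0,0],[0,0,0,0,0,0,0]]'
python3 - <<'E'
from h import *
p=np.load("p.npy");where(p);rel(world(p,face(0,-112,150)),Rt(p)*R.from_euler('z',180,degrees=True));print(arm.state()['qpos'])
E
```

```text
clock: 3.78
eef_pos: [448.8, -144.7, 170.6]
tool_rot: [2.928, -0.318, 0.919]
ft_force: [0.5, -0.2, 0.3]
grip_width: 0.006
grasp_force: 0.0
clock 3.7833 TCP [ 448.8359 -144.7029  170.5597] local u,y,n [-3.4, -111.6, 149.6] F [ 0.4845 -0.2416  0.2575] grip 0.006 0.0 tiltdeg [  -0.2872   -0.4004 -179.5489]
turn [-0.2555  0.1833 -0.4504] 0.5493726003095322
shift mm (tool axes, after turn) [ 3.4176  0.3792 -0.4395]
[-0.4598 -0.7838  2.2951  0.1691  1.0445  1.2863]
```

```bash
python3 -m pendant '[[0,0.009,0,0,0,0,0],[0,0.009,0,0,0,0,0],[0,0.009,0,0,0,0,0],[0,0.009,0,0,0,0,0],[0,0.009,0,0,0,0,0],[0,0.009,0,0,0,0,0],[0,0.009,0,0,0,0,0],[0,0.009,0,0,0,0,0],[0,0,0,0,0,0,0]]'
python3 - <<'E'
from h import *
import cv2
p=np.load("p.npy");where(p);print(arm.state()['qpos'])
a=arm.snapshot("top");cv2.imwrite("pics/t2.png",a)
b=cv2.resize(a[150:290,270:530],None,fx=3,fy=3,interpolation=cv2.INTER_CUBIC);cv2.imwrite("pics/t2c.png",b)
E
```

```text
clock: 4.53
eef_pos: [434.5, -216.5, 173.8]
tool_rot: [2.924, -0.318, 0.924]
ft_force: [-0.0, -0.8, 0.3]
grip_width: 0.004
grasp_force: 0.0
clock 4.5333 TCP [ 434.5148 -216.4929  173.8416] local u,y,n [-0.8, -184.8, 151.7] F [-0.0191 -0.8098  0.2889] grip 0.004 0.0 tiltdeg [   0.0698   -0.2547 -179.5453]
[-0.6801 -0.7195  2.259   0.3051  1.0647  1.0326]
```

View pics/t2c.png

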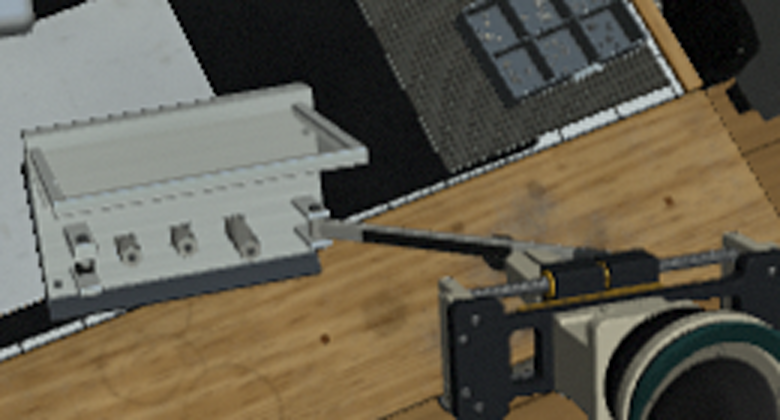

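The bar has been pushed further open (now toward crop (600,250)). Next I'll go over the long pillar with a narrow opening and look.

```bash
python3 -m pendant '[[0,-0.025,0,0,0,0,0.27],[0,-0.03,0,0,0,0,0.27],[0,-0.03,0,0,0,0,0.27],[0,-0.03,0,0,0,0,0.27],[0,-0.03,0.01,0,0,0,0.27],[0,0,0.02,0,0,0,0.27],[0,0,0.02,0,0,0,0.27],[0,0,0.015,0,0,0,0.27],[0,0,0,0,0,0,0.27],[0,0,0,0,0,0,0.27]]'
python3 - <<'E'
from h import *
import cv2
p=np.load("p.npy");where(p);print(arm.state()['qpos'])
c=arm.calibration("wrist");im=arm.snapshot("wrist");cv2.imwrite("pics/w2.png",im)
print(proj(c,world(p,np.array([face(0,-40,42),face(0,-40,0),face(0,0,26),face(0,40,26)]))))
E
```

```text
clock: 5.42
eef_pos: [501.8, -79.9, 120.2]
tool_rot: [2.927, -0.316, 0.922]
ft_force: [-0.3, -0.6, 1.0]
grip_width: 0.268
grasp_force: 0.0
clock 5.4167 TCP [501.8299 -79.9142 120.16  ] local u,y,n [-0.9, -37.2, 86.3] F [-0.2682 -0.6048  0.9733] grip 0.268 0.0 tiltdeg [  -0.1173   -0.4484 -179.6102]
[-0.2117 -0.6442  2.3055  0.0079  0.8708  1.5709]
[[283.2051 230.8408]
 [282.6878 215.1186]
 [233.7063 224.4699]
 [184.518  224.7187]]
```

View pics/w2.png

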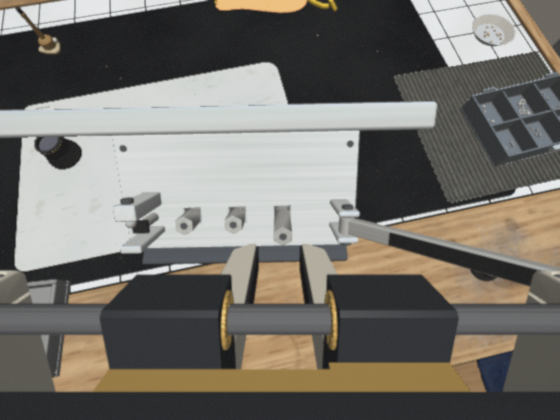

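The long pillar's top is at (282,236), about 4 mm downhill of upright (it leans). The others match the prediction. I'll correct and descend.

```bash
python3 -m pendant '[[-0.001,0.003,0.012,0,0,0,0.27],[-0.001,0,0.015,0,0,0,0.27],[0,0,0.015,0,0,0,0.27],[0,0,0.014,0,0,0,0.27],[0,0,0.012,0,0,0,0.27],[0,0,0,0,0,0,0.27]]'
python3 - <<'E'
from h import *
p=np.load("p.npy");where(p)
E
```

```text
clock: 5.97
eef_pos: [537.9, -90.7, 62.6]
tool_rot: [2.927, -0.317, 0.922]
ft_force: [-0.8, 0.0, -1.1]
grip_width: 0.269
grasp_force: 0.0
clock 5.9667 TCP [537.9458 -90.7487  62.6192] local u,y,n [-3.1, -40.3, 17.6] F [-0.8163  0.0361 -1.0574] grip 0.269 0.0 tiltdeg [  -0.1003   -0.4159 -179.5795]
```

```bash
python3 -m pendant '[[0,0,0,0,0,0,0],[0,0,0,0,0,0,0],[0,0,0,0,0,0,0],[0,0,0,0,0,0,0],[0,0,0,0,0,0,0],[0,0,0,0,0,0,0],[0,0,-0.006,0,0,0,0],[0,0,-0.01,0,0,0,0],[0,0,-0.015,0,0,0,0],[0,0,-0.015,0,0,0,0],[0,0,-0.015,0,0,0,0],[0,0,-0.015,0,0,0,0],[0,0,0,0,0,0,0]]'
python3 - <<'E'
from h import *
import cv2
p=np.load("p.npy");where(p);print(arm.state()['qpos'])
im=arm.snapshot("wrist");cv2.imwrite("pics/w3.png",im)
a=arm.snapshot("top");cv2.imwrite("pics/t3.png",a)
b=np.hstack([im[80:300,60:440],cv2.resize(a[160:290,270:470],(380,247))[:220]]);cv2.imwrite("pics/b3.png",b)
g=a.copy()
rel(np.array([530.,180,80]))
E
```

```text
clock: 7.05
eef_pos: [495.0, -81.6, 128.3]
tool_rot: [2.925, -0.315, 0.929]
ft_force: [0.5, -0.4, 0.7]
grip_width: 0.16
grasp_force: 30.0
clock 7.05 TCP [494.972  -81.5602 128.3162] local u,y,n [-1.5, -40.3, 96.6] F [ 0.5099 -0.3949  0.7056] grip 0.16 29.97435986995697 tiltdeg [   0.2999   -0.4636 -179.6187]
[-0.2212 -0.6748  2.31    0.015   0.8923  1.5587]
shift mm (tool axes, after turn) [ -44.8367 -262.7322   26.928 ]
```

View pics/b3.png

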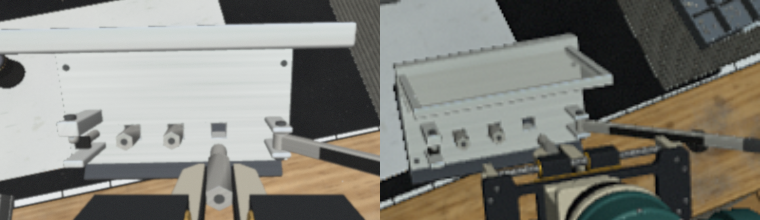

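The long pillar is held, the pocket is empty and both good ones are still seated. I'll carry it to the tray.

```bash
python3 -m pendant '[[0,0,-0.015,0,0,0,0],[0,0,-0.005,0,0,0,0],[0,-0.02,0,0,0,0,0],[0,-0.03,0,0,0,0,0],[0,-0.03,0,0,0,0,0],[0,-0.03,0,0,0,0,0],[0,-0.03,0,0,0,0,0],[0,-0.03,0,0,0,0,0],[0,-0.03,0,0,0,0,0],[-0.015,-0.03,0,0,0,0,0],[-0.015,-0.02,0,0,0,0,0],[-0.015,-0.01,0,0,0,0,0],[0,0,0,0,0,0,0]]'
python3 - <<'E'
from h import *
import cv2
p=np.load("p.npy");where(p);rel(np.array([504.,190,60]))
c=arm.calibration("wrist");im=arm.snapshot("wrist");cv2.imwrite("pics/w4.png",im)
print(arm.state()['qpos']);print(proj(c,np.array([[504,186,0],[466,129,20],[550,129,20],[466,243,20],[550,243,20]])))
E
```

```text
clock: 8.23
eef_pos: [501.1, 184.9, 114.7]
tool_rot: [2.928, -0.31, 0.919]
ft_force: [-0.2, -0.3, -1.6]
grip_width: 0.156
grasp_force: 30.0
clock 8.2333 TCP [501.1393 184.9102 114.6928] local u,y,n [-49.8, 221.7, 113.9] F [-0.1773 -0.2827 -1.6011] grip 0.156 29.974373281002045 tiltdeg [  -0.3232   -0.4677 -179.8297]
shift mm (tool axes, after turn) [-29.7979  -5.2472  45.9341]
[ 0.5169 -0.4494  2.1944 -0.4734  0.9688  2.4854]
[[278.046  274.9905]
 [349.117  300.9624]
 [324.8196 213.8645]
 [222.8094 329.5156]
 [209.8992 237.4806]]
```

View pics/w4.png

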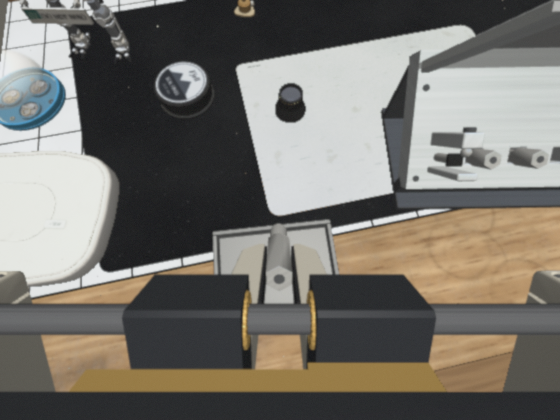

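The tray's back rim is at (214,230)–(333,222), as estimated. Now lower and release.

```bash
python3 -m pendant '[[-0.01,-0.002,0.015,0,0,0,0],[-0.012,-0.002,0.018,0,0,0,0],[-0.012,-0.001,0.017,0,0,0,0],[-0.007,0,0.012,0,0,0,0],[0,0,0,0,0,0,0],[0,0,0,0,0,0,0]]'
python3 - <<'E'
from h import *
p=np.load("p.npy");where(p)
E
```

```text
clock: 8.78
eef_pos: [506.1, 187.1, 43.4]
tool_rot: [2.926, -0.316, 0.922]
ft_force: [-0.0, -0.4, 0.7]
grip_width: 0.158
grasp_force: 30.0
clock 8.7833 TCP [506.1155 187.1026  43.4489] local u,y,n [-87.1, 224.8, 53.0] F [-0.0383 -0.3794  0.7274] grip 0.158 29.973892271518707 tiltdeg [  -0.1046   -0.3556 -179.6146]
```

```bash
python3 -m pendant '[[-0.0017,0,0.0025,0,0,0,0],[0,0,0,0,0,0,0],[0,0,0,0,0,0,0.4],[0,0,0,0,0,0,0.4],[0,0,0,0,0,0,0.4],[0,0,0,0,0,0,0.4],[0,0,0,0,0,0,0.4],[0,0,-0.01,0,0,0,0.4],[0,0,-0.02,0,0,0,0.4],[0,0,-0.03,0,0,0,0.4],[0,0,-0.03,0,0,0,0.4],[0,0,-0.03,0,0,0,0.4],[0,0,0,0,0,0,0.4],[0,0,0,0,0,0,0.4]]'
python3 - <<'E'
from h import *
import cv2
p=np.load("p.npy");where(p)
im=arm.snapshot("wrist");t=arm.snapshot("top");s=arm.snapshot("side")
z=lambda a:cv2.resize(a,(360,270),interpolation=cv2.INTER_CUBIC)
cv2.imwrite("pics/b5.png",np.hstack([z(im[180:345,160:380]),z(s[250:355,150:290])]))
print(arm.state()['qpos'])
rel(world(p,face(0,-215,270)))
E
```

```text
clock: 9.95
eef_pos: [438.3, 202.4, 141.2]
tool_rot: [2.929, -0.315, 0.929]
ft_force: [-0.3, -0.1, -0.7]
grip_width: 0.401
grasp_force: 0.0
clock 9.95 TCP [438.2505 202.3797 141.2267] local u,y,n [-88.0, 225.6, 173.0] F [-0.3251 -0.0963 -0.6646] grip 0.401 0.0 tiltdeg [   0.1835   -0.7471 -179.5891]
[ 0.6495 -0.5857  2.2431 -0.5025  1.1079  2.5766]
shift mm (tool axes, after turn) [  92.1598  438.5752 -101.8109]
```

View pics/b5.png

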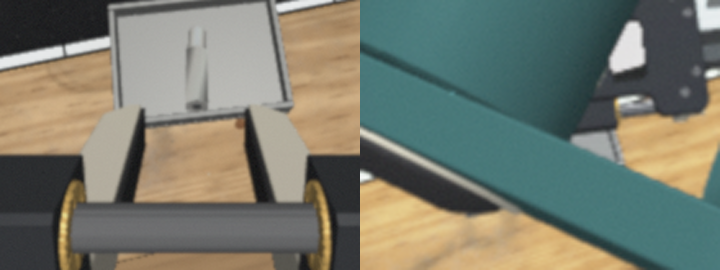

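The long pillar lies in the tray, released. Next I'll go round to the outside of the bar with the fingers shut.

```bash
python3 -m pendant '[[0.015,0.02,0,0,0,0,0],[0.015,0.03,0,0,0,0,0],[0.015,0.035,0.005,0,0,0,0],[0.015,0.035,0.005,0,0,0,0],[0.015,0.035,0.005,0,0,0,0],[0.015,0.035,0.005,0,0,0,0],[0.01,0.035,0,0,0,0,0],[0.01,0.035,0,0,0,0,0],[0,0.035,0,0,0,0,0],[0,0.03,-0.01,0,0,0,0],[0,0.01,-0.02,0,0,0,0],[0,0,-0.02,0,0,0,0],[0,0,0,0,0,0,0]]'
python3 - <<'E'
from h import *
p=np.load("p.npy");where(p);print(arm.state()['qpos'])
E
```

```text
clock: 11.18
eef_pos: [440.0, -130.2, 223.8]
tool_rot: [2.927, -0.321, 0.918]
ft_force: [-0.1, 0.2, 0.4]
grip_width: 0.002
grasp_force: 0.0
clock 11.1833 TCP [ 439.9543 -130.182   223.7506] local u,y,n [17.5, -99.3, 199.9] F [-0.0541  0.2387  0.3911] grip 0.002 0.0 tiltdeg [  -0.3306   -0.2812 -179.4424]
[-0.4266 -0.8294  2.2313  0.1384  1.1477  1.3444]
```

```bash
python3 -m pendant '[[0,0.02,0,0,0,0,0],[0,0.03,0,0,0,0,0],[0,0.03,-0.003,0,0,0,0],[0,0.03,-0.003,0,0,0,0],[0,0.03,-0.003,0,0,0,0],[0,0.03,0,0,0,0,0],[0,0.025,0,0,0,0,0],[0,0,0,0,0,0,0]]'
python3 - <<'E'
from h import *
import cv2
p=np.load("p.npy");where(p);print(arm.state()['qpos'])
rel(world(p,face(0,-285,150)),Rt(p)*R.from_euler('z',180,degrees=True))
# bar angle: project candidate tip positions, list pixel darkness profile in top view
a=arm.snapshot("top");cv2.imwrite("pics/t6.png",a);c=arm.calibration("top")
g=cv2.cvtColor(a,cv2.COLOR_BGR2GRAY)
for th in np.arange(2.0,2.45,.05):
    P=world(p,np.array([face(0,-90+r*np.cos(th),34+r*np.sin(th)) for r in range(40,220,12)]))
    uv=proj(c,P).round().astype(int);print(round(th,2),[int(g[v,u]) for u,v in uv],uv[0],uv[-1])
E
```

```text
clock: 11.85
eef_pos: [393.1, -321.5, 225.6]
tool_rot: [2.93, -0.323, 0.915]
ft_force: [1.0, -0.6, -0.5]
grip_width: 0.004
grasp_force: 0.0
clock 11.85 TCP [ 393.1025 -321.4853  225.6211] local u,y,n [13.7, -296.1, 204.8] F [ 0.9615 -0.6022 -0.4737] grip 0.004 0.0 tiltdeg [  -0.6078   -0.4081 -179.3692]
[-0.9764 -0.6024  2.1098  0.4385  1.21    0.7463]
turn [-0.2607  0.3883 -0.6293] 0.7840634179554555
shift mm (tool axes, after turn) [-13.6802 -11.1352  54.8059]
2.0 [95, 89, 106, 113, 114, 109, 117, 107, 110, 112, 104, 102, 117, 105, 115] [389 230] [458 251]
2.05 [81, 86, 105, 113, 121, 118, 118, 105, 109, 108, 97, 110, 119, 106, 116] [390 230] [462 249]
2.1 [10, 9, 44, 109, 118, 121, 121, 104, 107, 60, 90, 109, 116, 115, 117] [391 229] [465 247]
2.15 [10, 11, 30, 62, 99, 106, 116, 105, 24, 26, 85, 93, 114, 110, 115] [391 229] [469 245]
2.2 [14, 9, 14, 13, 12, 26, 60, 67, 21, 45, 80, 98, 115, 100, 102] [392 229] [472 243]
2.25 [15, 14, 15, 15, 11, 25, 15, 18, 21, 104, 93, 86, 70, 69, 114] [392 228] [474 241]
2.3 [18, 14, 13, 19, 17, 17, 13, 19, 13, 103, 103, 102, 41, 45, 113] [393 228] [477 239]
2.35 [18, 10, 13, 18, 12, 13, 14, 11, 58, 104, 102, 106, 44, 107, 114] [393 228] [479 237]
2.4 [24, 10, 55, 23, 82, 61, 34, 87, 117, 112, 114, 119, 48, 133, 116] [394 227] [481 235]
2.45 [24, 81, 60, 86, 82, 104, 86, 115, 121, 103, 112, 77, 81, 96, 123] [394 227] [482 233]
```

```bash
python3 - <<'E'
import numpy as np
for th in [2.3,2.15,2.0,1.85,1.7,1.55,1.4,1.2,1.0,.8,.6,.4,.3,.2,.15]:
    er=np.array([np.cos(th),np.sin(th)]);et=np.array([-er[1],er[0]]);h=np.array([-90,34])
    if th>1.5: t=h+205*er+4*et+[-17.5,-25]
    else: t=h+(190-20*min(1,th/.8))*er+4*et+[-17.5,0]
    print(th,t.round(1))
E
python3 -m pendant '[[-0.007,-0.005,0.02,0,0,0,0],[-0.007,-0.005,0.02,0,0.4,0,0],[0,-0.005,0,0,0,0,0],[0,-0.015,0,0,0,0,0],[0,0,0,0,0,0,0]]'
python3 - <<'E'
from h import *
p=np.load("p.npy");where(p)
E
```

```text
2.3 [-247.1  159.2]
2.15 [-223.1  178.4]
2.0 [-196.4  193.7]
1.85 [-167.8  205. ]
1.7 [-137.9  211.8]
1.55 [-107.2  214. ]
1.4 [-82.5 202.2]
1.2 [-49.6 193.9]
1.0 [-19.  179.2]
0.8 [  8.1 158.7]
0.6 [ 34.7 136.1]
0.4 [ 56.7 107.8]
0.3 [65.7 91.8]
0.2 [73.  74.7]
0.15 [76.1 65.8]
clock: 12.32
eef_pos: [412.2, -288.6, 187.5]
tool_rot: [2.927, -0.314, 0.928]
ft_force: [-1.0, 1.0, 0.1]
grip_width: 0.004
grasp_force: 0.0
clock 12.3167 TCP [ 412.231  -288.558   187.4571] local u,y,n [1.5, -259.9, 166.8] F [-0.9902  0.9856  0.1263] grip 0.004 0.0 tiltdeg [   0.2207   -0.6192 -179.6653]
```

```bash
python3 -m pendant '[[0,-0.01,0,0,0,0,0],[0,-0.018,-0.002,0,0,0,0],[0,-0.02,-0.002,0,0,0,0],[0,-0.02,-0.002,0,0,0,0],[0,-0.02,-0.002,0,0,0,0],[0,-0.02,-0.002,0,0,0,0],[0,-0.02,0,0,0,0,0],[0,-0.02,0,0,0,0,0],[0,0,0,0,0,0,0]]'
python3 - <<'E'
from h import *
p=np.load("p.npy");where(p);print(arm.state()['qpos'])
E
```

```text
clock: 13.07
eef_pos: [437.9, -142.1, 197.9]
tool_rot: [2.926, -0.311, 0.931]
ft_force: [-0.2, -0.5, 0.3]
grip_width: 0.009
grasp_force: 0.0
clock 13.0667 TCP [ 437.8854 -142.1161  197.8935] local u,y,n [3.0, -111.4, 178.4] F [-0.1965 -0.4807  0.2979] grip 0.009 0.0 tiltdeg [   0.3916   -0.6506 -179.7641]
[-0.4731 -0.8292  2.2748  0.1768  1.1051  1.278 ]
```

```bash
cat >> h.py <<'E'
def bar(p,ths,rs=range(40,220,12)):
    import cv2
    for n in("top","side"):
        a=arm.snapshot(n);c=arm.calibration(n);g=cv2.cvtColor(a,cv2.COLOR_BGR2GRAY);print(n)
        cv2.imwrite(f"pics/bar_{n}.png",a)
        for th in ths:
            P=world(p,np.array([face(0,-90+r*np.cos(th),34+r*np.sin(th)) for r in rs]))
            print(round(float(th),2),[int(g[v,u]) for u,v in proj(c,P).round().astype(int)])
E
python3 -m pendant '[[-0.001,-0.015,0.003,0,0,0,0],[-0.001,-0.015,0.003,0,0,0,0],[0,-0.015,0.003,0,0,0,0],[0,-0.015,0.003,0,0,0,0],[0,-0.015,0.002,0,0,0,0],[0,-0.015,0.002,0,0,0,0],[0,0,0,0,0,0,0]]'
python3 - <<'E'
from h import *
p=np.load("p.npy");where(p);print(arm.state()['qpos']);bar(p,np.arange(.8,1.5,.1))
E
```

```text
clock: 13.65
eef_pos: [465.0, -57.1, 183.3]
tool_rot: [2.927, -0.313, 0.927]
ft_force: [0.8, -0.4, 0.0]
grip_width: 0.009
grasp_force: 0.0
clock 13.65 TCP [464.9532 -57.0916 183.3295] local u,y,n [1.9, -22.6, 161.5] F [ 0.8081 -0.4315  0.0255] grip 0.009 0.0 tiltdeg [   0.1693   -0.6141 -179.7106]
[-0.164  -0.8033  2.2854 -0.0226  1.0471  1.6246]
top
0.8 [110, 80, 93, 63, 64, 65, 40, 102, 122, 126, 124, 116, 124, 135, 81]
0.9 [112, 111, 108, 114, 100, 59, 47, 117, 130, 127, 115, 115, 118, 82, 124]
1.0 [108, 101, 102, 101, 106, 110, 105, 128, 134, 87, 105, 100, 84, 94, 74]
1.1 [100, 92, 84, 63, 66, 108, 127, 128, 93, 104, 24, 32, 98, 50, 136]
1.2 [116, 62, 64, 63, 39, 116, 119, 138, 136, 17, 31, 34, 33, 31, 77]
1.3 [113, 119, 113, 98, 120, 119, 135, 116, 90, 26, 33, 18, 37, 93, 20]
1.4 [131, 112, 113, 126, 116, 131, 127, 115, 49, 26, 35, 34, 32, 75, 66]
side
0.8 [144, 232, 234, 231, 229, 229, 231, 230, 229, 229, 221, 91, 80, 229, 233]
0.9 [106, 113, 170, 179, 217, 217, 228, 229, 230, 183, 87, 48, 63, 66, 67]
1.0 [114, 110, 108, 107, 111, 108, 107, 107, 95, 80, 100, 129, 99, 84, 67]
1.1 [138, 145, 147, 149, 144, 101, 41, 93, 84, 94, 124, 102, 100, 75, 49]
1.2 [149, 149, 169, 177, 158, 50, 43, 62, 60, 64, 64, 65, 63, 54, 138]
1.3 [178, 150, 206, 197, 56, 39, 42, 61, 66, 64, 63, 73, 78, 139, 229]
1.4 [88, 53, 47, 41, 38, 45, 61, 84, 74, 63, 63, 52, 51, 50, 50]
```

The bar follows, at θ≈1.0. Continue the arc down towards the tab, stopping before the detent.

```bash
python3 -m pendant '[[-0.001,-0.015,0.006,0,0,0,0],[-0.001,-0.015,0.006,0,0,0,0],[0,-0.014,0.008,0,0,0,0],[0,-0.014,0.009,0,0,0,0],[0,-0.011,0.012,0,0,0,0],[0,-0.011,0.013,0,0,0,0],[0,-0.013,0.003,0,0,0,0],[0,-0.013,0.003,0,0,0,0],[0,-0.012,0.002,0,0,0,0],[0,-0.011,0.002,0,0,0,0],[0,0,0.01,0,0,0,0],[0,0,0.012,0,0,0,0],[0,0,0.012,0,0,0,0],[0,0,0,0,0,0,0],[0,0,0,0,0,0,0]]'
python3 - <<'E'
from h import *
p=np.load("p.npy");where(p);print(arm.state()['qpos']);bar(p,np.arange(0,.36,.05))
E
```

```text
clock: 15.0
eef_pos: [545.3, 55.2, 102.2]
tool_rot: [2.925, -0.317, 0.925]
ft_force: [-0.6, 0.8, 0.3]
grip_width: 0.003
grasp_force: 0.0
clock 15.0 TCP [545.3097  55.2149 102.2474] local u,y,n [0.6, 104.0, 63.4] F [-0.6259  0.7772  0.3034] grip 0.003 0.0 tiltdeg [   0.0571   -0.3511 -179.5687]
[ 0.1698 -0.4707  2.2322 -0.2893  0.8228  2.0936]
top
0.0 [139, 139, 137, 140, 142, 124, 119, 124, 109, 145, 105, 52, 148, 66, 175]
0.05 [139, 139, 137, 139, 142, 143, 137, 132, 131, 138, 127, 114, 65, 68, 176]
0.1 [139, 139, 140, 139, 139, 138, 139, 139, 142, 143, 146, 148, 139, 55, 124]
0.15 [138, 138, 140, 139, 140, 141, 141, 141, 140, 143, 97, 93, 84, 25, 18]
0.2 [136, 138, 139, 137, 138, 142, 139, 139, 141, 144, 38, 16, 26, 54, 25]
0.25 [136, 138, 136, 138, 133, 116, 142, 122, 127, 160, 151, 36, 41, 89, 35]
0.3 [137, 140, 144, 123, 136, 124, 163, 175, 164, 136, 131, 36, 38, 78, 32]
0.35 [139, 140, 144, 125, 158, 129, 167, 174, 121, 58, 67, 33, 34, 36, 32]
side
0.0 [66, 113, 115, 125, 137, 56, 55, 57, 55, 56, 55, 57, 55, 66, 109]
0.05 [64, 113, 115, 125, 135, 61, 55, 57, 54, 54, 56, 57, 57, 58, 79]
0.1 [64, 113, 116, 125, 138, 79, 55, 57, 56, 57, 55, 54, 56, 78, 71]
0.15 [64, 110, 116, 124, 134, 99, 57, 57, 56, 55, 55, 57, 55, 110, 67]
0.2 [66, 110, 116, 124, 136, 140, 55, 54, 56, 57, 58, 55, 58, 123, 102]
0.25 [69, 99, 116, 126, 135, 146, 61, 56, 56, 55, 54, 57, 55, 90, 107]
0.3 [69, 69, 117, 123, 132, 142, 96, 54, 57, 58, 55, 57, 56, 57, 122]
0.35 [69, 69, 116, 123, 135, 143, 147, 57, 57, 57, 56, 56, 55, 56, 138]
```

```bash
cat > f.py <<'E'
from h import *
p=np.load("p.npy");where(p);print("Fn",R.from_euler('z',-p[2]).apply(arm.state()['ft_force'])@N)
E
python3 -m pendant '[[0,-0.002,0.003,0,0,0,0],[0,0,0.003,0,0,0,0],[0,0,0.003,0,0,0,0],[0,0,0.002,0,0,0,0],[0,0,0,0,0,0,0]]'; python3 f.py
python3 -m pendant '[[0,0,0.002,0,0,0,0],[0,0,0,0,0,0,0]]'; python3 f.py
python3 -m pendant '[[0,0,0.002,0,0,0,0],[0,0,0,0,0,0,0]]'; python3 f.py
```

```text
clock: 15.52
eef_pos: [552.1, 57.3, 93.5]
tool_rot: [2.926, -0.315, 0.927]
ft_force: [-0.1, 0.2, -1.3]
grip_width: 0.005
grasp_force: 0.0
clock 15.5167 TCP [552.0663  57.2725  93.4803] local u,y,n [0.6, 107.4, 52.7] F [-0.054   0.2418 -1.2562] grip 0.005 0.0 tiltdeg [   0.1517   -0.4708 -179.6282]
Fn -0.9698954018968942
clock: 15.68
eef_pos: [553.1, 57.0, 91.9]
tool_rot: [2.926, -0.315, 0.927]
ft_force: [0.6, 0.8, 0.8]
grip_width: 0.002
grasp_force: 0.0
clock 15.6833 TCP [553.1453  57.0135  91.8708] local u,y,n [0.6, 107.4, 50.7] F [0.6481 0.7674 0.7646] grip 0.002 0.0 tiltdeg [   0.1528   -0.4679 -179.6243]
Fn 0.3544650387432871
clock: 15.85
eef_pos: [554.3, 56.8, 90.4]
tool_rot: [2.926, -0.316, 0.927]
ft_force: [-0.7, 0.2, 0.2]
grip_width: 0.005
grasp_force: 0.0
clock 15.85 TCP [554.3491  56.8002  90.3503] local u,y,n [0.7, 107.4, 48.8] F [-0.7089  0.2077  0.1727] grip 0.005 0.0 tiltdeg [   0.1733   -0.4775 -179.6161]
Fn 0.5639702314170935
```

```bash
for i in 1 2 3 4 ; do python3 -m pendant '[[0,0,0.001,0,0,0,0],[0,0,0,0,0,0,0]]' >/dev/null; python3 f.py | grep -oE 'local.*F|Fn.*'; done
```

```text
local u,y,n [0.8, 107.5, 47.9] F
Fn -0.5547603930239964
local u,y,n [0.9, 107.5, 47.0] F
Fn 0.17827574156637926
local u,y,n [0.9, 107.5, 45.9] F
Fn 0.5657750097038468
local u,y,n [0.8, 107.5, 44.9] F
Fn 1.5163650080469633
```

```bash
python3 -m pendant '[[0,0,0.001,0,0,0,0],[0,0,0,0,0,0,0]]' >/dev/null; python3 f.py | grep -oE 'local.*F|Fn.*'
python3 -m pendant '[[0,0,0.001,0,0,0,0],[0,0,0,0,0,0,0]]' >/dev/null; python3 f.py | grep -oE 'local.*F|Fn.*'
python3 -m pendant '[[0,0,0.001,0,0,0,0],[0,0,0,0,0,0,0]]' >/dev/null; python3 f.py | grep -oE 'local.*F|Fn.*'
```

```text
local u,y,n [0.9, 107.5, 43.9] F
Fn -0.46951753674866953
local u,y,n [0.9, 107.5, 42.9] F
Fn -0.2130074013164758
local u,y,n [0.9, 107.5, 41.9] F
Fn 0.08343123078053614
```

Run:
```python
from h import *
p=np.load("p.npy");bar(p,np.arange(-.05,.2,.025),range(30,216,6))
```

```text
top
-0.05 [140, 139, 139, 141, 139, 138, 139, 141, 139, 140, 140, 142, 126, 139, 139, 140, 136, 138, 133, 142, 131, 142, 132, 148, 137, 142, 118, 137, 104, 116, 125]
-0.03 [140, 139, 139, 141, 139, 138, 140, 141, 139, 140, 140, 135, 126, 140, 139, 139, 140, 143, 142, 142, 143, 142, 106, 113, 137, 148, 118, 137, 56, 118, 121]
0.0 [140, 139, 139, 141, 139, 138, 140, 141, 139, 139, 140, 135, 127, 140, 140, 140, 140, 141, 142, 142, 143, 143, 92, 62, 114, 92, 107, 125, 38, 118, 90]
0.03 [140, 139, 139, 139, 139, 140, 140, 141, 140, 140, 140, 135, 127, 134, 140, 140, 141, 141, 142, 142, 142, 143, 41, 62, 53, 92, 29, 129, 21, 65, 31]
0.05 [140, 139, 140, 139, 139, 140, 140, 140, 140, 140, 140, 131, 110, 135, 140, 142, 141, 142, 142, 143, 142, 146, 41, 22, 23, 22, 25, 130, 21, 19, 23]
0.07 [140, 139, 140, 139, 139, 140, 139, 140, 139, 140, 140, 141, 125, 135, 142, 143, 142, 142, 143, 143, 144, 144, 50, 24, 23, 26, 25, 136, 27, 23, 24]
0.1 [140, 139, 137, 139, 137, 139, 139, 140, 139, 140, 140, 137, 125, 80, 141, 144, 142, 142, 142, 144, 146, 144, 30, 24, 31, 21, 31, 100, 29, 37, 32]
0.12 [13
[... 1147 characters left out ...]
0.07 [72, 69, 70, 63, 64, 62, 78, 114, 115, 121, 123, 130, 136, 140, 124, 61, 56, 57, 57, 56, 56, 57, 57, 59, 56, 59, 57, 83, 126, 108, 107]
0.1 [72, 69, 70, 63, 64, 61, 65, 114, 115, 121, 125, 128, 135, 140, 142, 61, 56, 59, 57, 56, 58, 54, 57, 54, 58, 56, 57, 61, 133, 121, 82]
0.12 [72, 69, 70, 70, 62, 61, 65, 111, 115, 118, 125, 129, 135, 140, 142, 73, 56, 58, 56, 57, 58, 56, 57, 57, 58, 56, 60, 57, 133, 109, 52]
0.15 [72, 69, 70, 70, 67, 61, 65, 102, 115, 118, 125, 129, 134, 140, 144, 96, 58, 57, 56, 57, 56, 57, 59, 55, 56, 55, 58, 58, 110, 123, 44]
0.17 [70, 69, 71, 70, 67, 61, 62, 102, 115, 121, 124, 128, 134, 140, 146, 124, 61, 58, 56, 56, 60, 57, 57, 58, 55, 55, 58, 56, 109, 123, 44]
```

Run:
```python
from h import *
import cv2
p=np.load("p.npy");c=arm.calibration("wrist");im=arm.snapshot("wrist");cv2.imwrite("pics/w7.png",im);g=cv2.cvtColor(im,cv2.COLOR_BGR2GRAY)
for th in np.arange(-.02,.34,.04):
  print(round(th,2))
  for du in(-12,0,12):
    uv=proj(c,world(p,np.array([face(du,-90+r*np.cos(th),34+r*np.sin(th)) for r in range(40,205,12)])));print(du,[int(g[int(round(v)),int(round(u))]) if 0<=u<560 and 0<=v<420 else -1 for u,v in uv],uv[0].round(),uv[-1].round())
for y in(-60,-20,20,60):
  print(y,[int(g[int(round(v)),int(round(u))]) for u,v in proj(c,world(p,np.array([face(0,y,n) for n in range(0,130,6)])))])
```

```text
-0.02
-12 [112, 123, 140, 168, 170, 181, 188, 192, 191, 191, 152, 104, 156, 103] [521. 268.] [282. 267.]
0 [161, 159, 160, 160, 159, 159, 159, 160, 160, 163, 149, 166, 155, 135] [525. 251.] [282. 250.]
12 [190, 191, 189, 90, 190, 121, 71, 190, 124, 187, 197, 91, 193, 196] [530. 233.] [282. 233.]
0.02
-12 [81, 89, 80, 81, 89, 103, 80, 93, 103, 112, 149, 85, 154, 101] [523. 269.] [282. 272.]
0 [159, 160, 161, 163, 161, 163, 162, 165, 166, 165, 168, 169, 154, 125] [528. 252.] [282. 255.]
12 [191, 191, 191, 96, 191, 125, 66, 194, 128, 134, 196, 77, 194, 198] [532. 234.] [282. 237.]
0.06
-12 [79, 77, 78, 81, 80, 78, 81, 80, 58, 39, 40, 36, 39, 128] [525. 270.] [283. 278.]
0 [158, 159, 161, 161, 161, 161, 164, 163, 163, 164, 165, 165, 155, 147] [530. 253.] [283. 260.]
12 [189, 188, 190, 106, 190, 163, 76, 193, 161, 65, 198, 149, 192, 196] [534. 235.] [283. 242.]
0.1
-12 [124, 79, 79, 81, 81, 80, 81, 80, 52, 41, 39, 41, 42, 120] [528. 272.] [284. 285.]
0 [155, 156, 156, 158, 158, 157, 157, 159, 156, 152, 151, 135, 155, 155] [532. 254.] [284. 266.]
12 [187, 188, 188, 116, 189, 157, 106, 153,
[... 897 characters left out ...]
 265.]
0.26
-12 [80, 78, 81, 82, 140, 137, 140, 144, 146, 41, 39, 58, 73, 68] [538. 276.] [296. 317.]
0 [146, 183, 190, 188, 152, 78, 78, 82, 79, 72, 40, 39, 40, 38] [543. 258.] [296. 295.]
12 [128, 134, 155, 159, 157, 159, 162, 164, 161, 154, 159, 189, 144, 154] [547. 240.] [297. 272.]
0.3
-12 [82, 80, 84, 143, 152, 145, 145, 150, 67, 43, 68, 53, 49, 47] [541. 277.] [302. 327.]
0 [143, 190, 188, 124, 78, 80, 82, 81, 79, 126, 40, 40, 39, 40] [545. 259.] [302. 304.]
12 [130, 148, 158, 157, 160, 163, 161, 157, 156, 193, 179, 72, 41, 39] [550. 241.] [303. 280.]Traceback (most recent call last):
  File "<stdin>", line 9, in <module>
IndexError: index 563 is out of bounds for axis 1 with size 560
```

The wrist image profile puts the bar under the finger at θ≈0.03. Keep pressing in 1 mm steps.

```bash
python3 -m pendant '[[0,0,0.001,0,0,0,0],[0,0,0,0,0,0,0]]' >/dev/null; python3 f.py | grep -oE 'local.*F|Fn.*'
python3 -m pendant '[[0,0,0.001,0,0,0,0],[0,0,0,0,0,0,0]]' >/dev/null; python3 f.py | grep -oE 'local.*F|Fn.*'
python3 -m pendant '[[0,0,0.001,0,0,0,0],[0,0,0,0,0,0,0]]' >/dev/null; python3 f.py | grep -oE 'local.*F|Fn.*'
```

```text
local u,y,n [0.9, 107.5, 40.9] F
Fn 0.08862118326409908
local u,y,n [1.0, 107.6, 40.1] F
Fn 6.5133575509493715
local u,y,n [1.1, 107.6, 39.3] F
Fn 11.592804101647522
```

```bash
python3 -m pendant '[[0,0,0.001,0,0,0,0],[0,0,0,0,0,0,0]]' >/dev/null; python3 f.py | grep -oE 'local.*F|Fn.*'
python3 -m pendant '[[0,0,0.001,0,0,0,0],[0,0,0,0,0,0,0]]' >/dev/null; python3 f.py | grep -oE 'local.*F|Fn.*'
```

```text
local u,y,n [1.1, 107.6, 38.4] F
Fn 17.816502547924273
local u,y,n [1.2, 107.6, 37.6] F
Fn 25.21142036557025
```

Force has risen to 25 N on the stiff pad, so I'm stopping here. Back off and measure the bar's angle.

```bash
python3 -m pendant '[[0,0,-0.004,0,0,0,0],[0,0,-0.006,0,0,0,0],[0,0,-0.015,0,0,0,0],[0,0,-0.02,0,0,0,0],[0,0,-0.02,0,0,0,0],[0,0,0,0,0,0,0],[0,0,0,0,0,0,0]]'
cat > ang.py <<'E'
from h import *
import cv2
p=np.load("p.npy");where(p);c=arm.calibration("wrist");im=arm.snapshot("wrist");cv2.imwrite("pics/w8.png",im);g=cv2.cvtColor(im,cv2.COLOR_BGR2GRAY).astype(np.float32)
us=np.arange(-22,22,.5)
for r in list(range(46,205,12)):
    uv=proj(c,world(p,np.array([face(u,-90+r,38) for u in us]))).astype(np.float32)   # top plane of a shut bar
    pr=cv2.remap(g,uv[None,:,0],uv[None,:,1],cv2.INTER_LINEAR)[0]
    print(r,pr[::2].astype(int).tolist())
for th in(0,.05): print(th,proj(c,world(p,np.array([face(0,-90+r*np.cos(th),38+r*np.sin(th)) for r in(60,190)]))),proj(c,world(p,np.array([face(10,100,38)]))))
E
python3 ang.py
```

```text
clock: 18.58
eef_pos: [524.7, 63.2, 135.0]
tool_rot: [2.926, -0.315, 0.931]
ft_force: [-0.4, -0.2, 0.2]
grip_width: 0.002
grasp_force: 0.0
clock 18.5833 TCP [524.7113  63.1719 135.0428] local u,y,n [1.5, 107.5, 102.8] F [-0.3991 -0.1743  0.1571] grip 0.002 0.0 tiltdeg [   0.3954   -0.5845 -179.6067]
46 [93, 93, 93, 91, 91, 91, 92, 95, 125, 183, 211, 216, 218, 218, 217, 216, 215, 205, 181, 171, 176, 179, 182, 184, 184, 183, 181, 182, 183, 176, 160, 170, 201, 216, 217, 220, 219, 216, 214, 214, 214, 214, 215, 216]
58 [94, 94, 94, 93, 91, 92, 94, 96, 135, 197, 214, 217, 219, 219, 218, 217, 215, 203, 181, 176, 179, 181, 183, 185, 185, 184, 182, 182, 182, 175, 162, 181, 210, 217, 218, 219, 218, 215, 214, 214, 214, 214, 215, 217]
70 [93, 94, 93, 91, 91, 93, 93, 107, 156, 202, 216, 217, 218, 219, 218, 216, 216, 202, 177, 177, 181, 184, 185, 186, 185, 183, 182, 183, 182, 173, 149, 120, 95, 86, 86, 85, 86, 86, 86, 94, 138, 191, 214, 218]
82 [93, 93, 93, 92, 91, 93, 94, 115, 173, 208, 216, 218, 219, 219, 217, 216, 216, 206, 177, 176, 182, 185, 186, 188, 186, 182, 181, 182, 182, 168, 162, 188, 2
[... 1690 characters left out ...]
 189, 191, 194, 194, 191, 190, 191, 192, 189, 169, 177, 206, 217, 217, 215, 217, 217, 217, 216, 215, 216, 219, 219, 216, 215]
190 [178, 179, 178, 178, 178, 176, 182, 201, 209, 212, 215, 216, 214, 212, 207, 182, 124, 92, 88, 89, 90, 88, 87, 88, 90, 90, 89, 87, 85, 127, 189, 214, 215, 215, 217, 217, 216, 215, 214, 216, 219, 218, 216, 216]
202 [170, 170, 170, 171, 171, 173, 189, 214, 220, 221, 221, 221, 221, 221, 221, 208, 181, 178, 182, 184, 186, 186, 186, 188, 191, 192, 188, 170, 167, 199, 217, 220, 219, 216, 212, 215, 219, 219, 220, 219, 219, 219, 219, 220]
0 [[446.3451 225.0361]
 [288.7312 225.7665]] [[288.7629 214.1563]]
0.05 [[448.4473 226.1798]
 [289.3595 229.4999]] [[288.7629 214.1563]]
```

The bar edge and the block's front edge have the same slope (θ ≈ 0.00 ± 0.01), and pressing met only the pad at 25 N, well past the detent. So the bar is home and untouched, and I'm handing in.

```bash
python3 -c "
from station import arm
print(arm.job_done())"
```

```text
the job is handed in; nothing more can be done
None
```

I've handed the job in; it returned no verdict. The over-long pillar lies in the reject tray, and the two good ones were seated when last viewed. The keeper bar measured shut (about 0 rad), pressed to 25 N at most and then released. I didn't see a distinct detent snap in the force readings. The bottle, loupe and tin weren't touched.

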